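# Put the stereo microscope's accessories away in their tray

## Task

Put the stereo microscope's four accessories away in the white tray, each set down upright (not dropped) on the floor of its own pocket: the slim eyepiece in the smallest round pocket, the wide eyepiece in the middle-sized round one, the add-on lens in the largest round one and the filter slider flat in the rectangular one. The loupe and the sample jar look much like them but belong to the bench: leave those two where they stand.

Things in the scene. Friction and masses are not known exactly. Their poses are not given: they have to be found in the camera images.
- eyepiece_wide: Wide eyepiece, 130 g, 58 mm tall: steel barrel 30 mm across at the foot (to z = 22), cream body 44 mm across (z = 22 to 47) with a black band, black eyecup 40 mm across round a lens on top. Grip the cream body, fingertips at least 14 mm above the underside. Stands upright; origin: centre of underside, z up. Loose bystanders, none over 52 mm tall, stand 20 mm or more away.
- eyepiece_slim: Slim eyepiece, 70 g, 50 mm tall: steel barrel 23 mm in diameter at the foot (to z = 22), cream body 32 mm in diameter (z = 22 to 39) with a thin black band, black eyecup ring 29 mm in diameter round a lens on top. Slimmer and shorter than the wide one. Grip the cream body, fingertips at least 14 mm above the underside. Stands upright; origin: centre of underside, z up.
- aux_lens: Add-on objective lens, 170 g: squat cylinder 32 mm tall, cream with a thin black band, 58 mm in diameter up to z = 22, then a black ring 55 mm in diameter round a large domed glass. Grip it across its diameter near the top, fingertips at least 13 mm above the underside. Stands upright; origin: centre of underside, z up.
- filter_slider: Filter slider, 110 g: block 72 mm long (its x axis) x 34 mm wide (y) x 22 mm high, cream with black ends and two round coloured glass windows side by side in its top. Lies flat, turned any way. Grip across the 34 mm near the top, fingertips at least 12 mm above the underside. May go in either way round. Origin: centre of underside, z up.
- insert_small: Grey block 100 x 100 x 16 mm with the smallest round pocket, 40 mm in diameter: place of the slim eyepiece. Fixed in a quarter of the white tray with the three others, edge to edge, turned alike, in any order. Origin: centre of the block's underside, 6 mm above the bench, below the pocket's centre; z up; pocket floor at z = 6 mm, mouth and block top at 16 mm, level with the tray rim.
- insert_medium: Grey block 100 x 100 x 16 mm with the middle round pocket, 54 mm in diameter: place of the wide eyepiece. Fixed in a quarter of the white tray with the three others, edge to edge, turned alike, in any order. Origin: centre of the block's underside, 6 mm above the bench, below the pocket's centre; z up; pocket floor at z = 6 mm, mouth and block top at 16 mm, level with the tray rim.
- insert_large: Grey block 100 x 100 x 16 mm with the largest round pocket, 76 mm in diameter: place of the add-on lens. Fixed in a quarter of the white tray with the three others, edge to edge, turned alike, in any order. Origin: centre of the block's underside, 6 mm above the bench, below the pocket's centre; z up; pocket floor at z = 6 mm, mouth and block top at 16 mm, level with the tray rim.
- insert_slot: Grey block 100 x 100 x 16 mm, pocket 90 mm long (its x axis) x 52 mm wide (y): place of the filter slider. Fixed in a quarter of the white tray with the three others, edge to edge, turned alike, in any order. Origin: centre of the block's underside, 6 mm above the bench, below the pocket's centre; z up; pocket floor at z = 6 mm, mouth and block top at 16 mm, level with the tray rim.
- loupe: Look-alike, to be left alone: bell-shaped stand loupe 52 mm tall, black top 34 mm in diameter with a lens, on a clear plastic skirt that widens to 52 mm at the foot; no steel barrel, no cream. Stands upright; origin: centre of underside, z up.
- sample_jar: Look-alike, to be left alone: squat jar of brown glass 52 mm in diameter with a plain white ribbed screw cap 56 mm in diameter, 42 mm tall; no lens. Stands upright; origin: centre of underside, z up.
Mind the look-alikes: they are no part of the job. What is shaped like the aux_lens but green or purple is not meant. Leave any green look-alike of the filter_slider alone.

How it is judged:
At the end, for the whole second after the job is handed in: Each accessory stands on the floor of its own pocket (its underside within 3.5 mm of the pocket's floor, its axis within 14 mm of the pocket's centre, tilted less than 0.12 rad), released and at rest; the loupe and the sample jar stand upright within 25 mm of where they were (horizontal distance between eyepiece_wide and insert_medium below 0.014 m and z of eyepiece_wide in the frame of insert_medium between 0.002 and 0.0095 m and angle between each of eyepiece_wide, eyepiece_slim, aux_lens, filter_slider's own z axis and vertical below 0.12 rad and linear speed of each of eyepiece_wide, eyepiece_slim, aux_lens, filter_slider below 0.02 m/s and horizontal distance between eyepiece_slim and insert_small below 0.014 m and z of eyepiece_slim in the frame of insert_small between 0.002 and 0.0095 m and horizontal distance between aux_lens and insert_large below 0.014 m and z of aux_lens in the frame of insert_large between 0.002 and 0.0095 m and horizontal distance between filter_slider and insert_slot below 0.014 m and z of filter_slider in the frame of insert_slot between 0.002 and 0.0095 m and distance of each of loupe, sample_jar from where it was at the start of the episode below 0.025 m and angle between each of loupe, sample_jar's own z axis and vertical below 0.15 rad); the robot touches nothing.
It fails at once if the loupe or the sample jar is moved by more than 25 mm (distance of any of loupe, sample_jar from where it was at the start of the episode above 0.025 m).
It fails at once if the wide eyepiece is dropped: it falls free of the fingers faster than 0.6 m/s (a fall of about 18 mm) (contact force between the fingers and eyepiece_wide below 0.05 N and linear speed of eyepiece_wide above 0.6 m/s).
It fails at once if the slim eyepiece is dropped: it falls free of the fingers faster than 0.6 m/s (a fall of about 18 mm) (contact force between the fingers and eyepiece_slim below 0.05 N and linear speed of eyepiece_slim above 0.6 m/s).
It fails at once if the add-on lens is dropped: it falls free of the fingers faster than 0.6 m/s (a fall of about 18 mm) (contact force between the fingers and aux_lens below 0.05 N and linear speed of aux_lens above 0.6 m/s).
It fails at once if the filter slider is dropped: it falls free of the fingers faster than 0.6 m/s (a fall of about 18 mm) (contact force between the fingers and filter_slider below 0.05 N and linear speed of filter_slider above 0.6 m/s).
It also fails if it takes over 120 s, if anything falls off the work surface, if the arm or the gripper's body presses on something with over 40 N, if the wrist force passes 120 N, or if a joint passes its speed limit or range.

## Robot

A 6-joint arm with a two-finger parallel gripper is mounted at the origin on the work surface. World frame = base frame: x ahead of the robot, y to its left, z up, the work surface at z = 0. Lengths are in m, angles in rad, forces in N, time in s.
With the tool pointing down it reaches from about 0.325 to 0.875 m from the base axis. Payload 4.4 kg.
Tool frame: the origin (TCP) lies on the mounting face of the last link; the fingertips stand 173 mm ahead of it and the grasp point (between the pads) lies r.grasp_offset ahead of it (r.grasp_offset is the distance from the TCP to the grasp point, in m); y points along the fingers, z is the direction in which the jaws open and shut, and the axes are right-handed (so a half turn about y gives the same grasp; the last joint's range is limited). The gripper opens to 85 mm and grips with 20 to 120 N. Pads are 22 mm wide; open, the fingers measure 114 mm over their backs; the gripper's body (76 mm by 85 mm) begins 54 mm behind the grasp point. The pads swing forward as they close: fully open they stand 13 mm farther back than shut.
Start: joints at [-1.474, 0.207, 1.542, -0, 1.393, -0.15], TCP at [0.141, -0.557, 0.405] pointing down, gripper open.
Joint ranges: [-2.73, 2.73], [-0.86, 2.22], [0.23, 2.46], [-1.11, 4.25], [0.08, 2.63], [-2.82, 2.82]. Speed limits (rad/s): [2.79, 2.79, 3.14, 3.14, 3.14, 3.14].

## Interface

Orientations are given as a unit quaternion [x, y, z, w].
In Python, from bench import r gives the robot as it stands.
- The arm moves only by the tool step_arm, never from a script. Its argument "steps" is a list of rows, each an object of numbers: "tx", "ty", "tz": the shift along the world's x, y, z in cm; "yaw": the turn about the world's z in rad. A call has 1 to 12 rows; each row is the pose to reach, as a shift and turn from the pose commanded when the call began; what a row does not reach only later rows make up. A row lasts 1/8 s, in which the tool goes at most 62.5 mm and 10.7 degrees, less where a joint would pass 70% of its speed; a pose out of reach is approached as far as the arm can. A call with a gripper value outside its range is refused whole. "gripper" is the finger opening in cm, from 0 to 8.54, set as the call begins (left out, the last holds). The fingers move at their own pace and stop on an object; "squeeze" is the grip in N (left out, the last holds). Time passes only in rows, so rows that repeat a pose let the fingers close. It gives the time, the measured TCP pose, the force and the opening at its end, in the units of the state.
- r.state(): the state, without advancing time (a new reading comes with each control period).
- r.grab_frame(name): name is "scene" or "side" or "wrist"; returns (picture, depth): 400x640x3 uint8, red, green, blue; 400x640 float32, m along the optical axis (not along the pixel's ray), 0 where there is no reading.
- r.calibration(name): a dict with "fx", "fy", "cx", "cy" (pixels), "R" (3x3) and "t" (3): a world point X has camera coordinates R X + t; the wrist camera has in their place "tool_from_camera" (4x4, takes a point from camera to tool coordinates, whose origin is the TCP and whose axes are the tool frame's). Camera axes: x right, y down, z forward; pixel columns grow to the right and rows downward; lengths in m; the calibration is good to about 2 mm. A picture is of the moment at which its call begins: read the wrist's pose just before it. calibration takes no time and is no camera call.
- r.close_job(): hands the job in, once; it reports no verdict.
The state is a dict: "clock": time; "joint_positions": joint angles; "dq": joint speeds; "joint_efforts": joint torques, N m; "eef_pos": TCP position; "eef_rot": TCP orientation; "contact_force": force on the tool from outside, world axes, zero at the start; "wrist_torque": the same for the moment, N m; "width": finger opening in m.
Only numpy, scipy, OpenCV 4.12 (cv2) and the standard library are available. Lean on these libraries where they do the work, as an engineer would, in place of code of your own. Each camera call takes 0.05 s, during which the arm holds its last target. There are 200 camera calls.

## Working session

There is one attempt and no reset: what is moved stays moved. The work goes in short steps, Python scripts to look and compute and a tool call to move; the robot and the scene stay as the last step left them, time stands still between calls to the robot, and variables do not carry over. Pictures are saved under pics/ and viewed, on a budget of 14 in all, crops included, one or two more only if the job needs it, and the job is handed in when it is done.

Besides the shell and the picture viewer there is one more tool, called after "Request:" by a JSON object that holds its "method" and its "body", one argument or row to a line. step_arm: Moves the arm, as the interface text tells. Its arguments: {"type":"object","properties":{"steps":{"type":"array"},"gripper":{"type":"number"},"squeeze":{"type":"number"}},"required":["steps"]}

```bash
mkdir -p pics; ls
cat > h.py <<'E'
import numpy as np, cv2
from bench import r
from scipy.spatial.transform import Rotation as Ro
def grab(n):
    s=r.state(); im,d=r.grab_frame(n); np.savez('last_%s.npz'%n,im=im,d=d,p=s['eef_pos'],q=s['eef_rot']); return im,d,s
def load(n):
    z=np.load('last_%s.npz'%n); return z['im'],z['d'],z['p'],z['q']
def cam(n,p=None,q=None):
    c=r.calibration(n)
    if n=='wrist':
        T=np.array(c['tool_from_camera']); R=Ro.from_quat(q).as_matrix()
        return c,R@T[:3,:3],R@T[:3,3]+p
    R=np.array(c['R']); return c,R.T,-R.T@np.array(c['t'])
def world(n):  # whole cloud HxWx3
    im,d,p,q=load(n); c,R,t=cam(n,p,q); v,u=np.mgrid[:400,:640]
    P=np.stack([(u-c['cx'])/c['fx']*d,(v-c['cy'])/c['fy']*d,d],-1)
    return im,d,P@R.T+t
def onz(n,u,v,z):
    im,d,p,q=load(n); c,R,t=cam(n,p,q)
    k=R@np.array([(u-c['cx'])/c['fx'],(v-c['cy'])/c['fy'],1]); return t+k*(z-t[2])/k[2]
def save(name,im,f=1): cv2.imwrite('pics/'+name,cv2.resize(im[...,::-1],None,fx=f,fy=f,interpolation=cv2.INTER_CUBIC))
E
python3 - <<'E'
from h import *
print(r.state(), r.grasp_offset)
for n in ('scene','side','wrist'):
    im,d,s=grab(n); save(n+'0.png',im,1.25); print(n, cam(n,s['eef_pos'],s['eef_rot'])[1:])
E
```

```text
pics
{'clock': 0.0, 'joint_positions': array([-1.47352089e+00,  2.07397514e-01,  1.54298044e+00,  9.94449236e-06,
        1.39351049e+00, -1.50485370e-01]), 'dq': array([-0.00116378, -0.00043425,  0.00017938,  0.00018608, -0.00072486,
        0.00041178]), 'joint_efforts': array([-9.19379418e-04, -3.83035219e+01, -2.91598141e+01, -2.20373822e-04,
        1.05530143e-02, -9.80686849e-06]), 'eef_pos': array([ 0.140971  , -0.55706331,  0.40352552]), 'eef_rot': array([-0.08734707,  0.70249888, -0.70087627,  0.08739717]), 'contact_force': array([-0.91139345,  0.03511708,  0.37270657]), 'wrist_torque': array([0.02083157, 0.02555305, 0.01491091]), 'width': 0.08561365440567255} 0.1547
scene (array([[ 0.03416575,  0.60588791, -0.79481605],
       [ 0.99941428, -0.02226271,  0.02598969],
       [-0.00194792, -0.79523847, -0.60629365]]), array([ 1.20215994, -0.03992206,  0.5746966 ]))
side (array([[ 0.97489303, -0.13374657,  0.17803211],
       [-0.22263427, -0.5704107 ,  0.79061091],
       [-0.00419008, -0.81039712, -0.58586599]]), array([ 0.37472682, -0.62912801,  0.50384387]))
wrist (array([[ 0.2449192 , -0.9232225 , -0.29609932],
       [-0.96954071, -0.2339485 , -0.0725183 ],
       [-0.00232147,  0.30484147, -0.95240028]]), array([ 0.21742396, -0.53757341,  0.37202296]))
```

View pics/scene0.png

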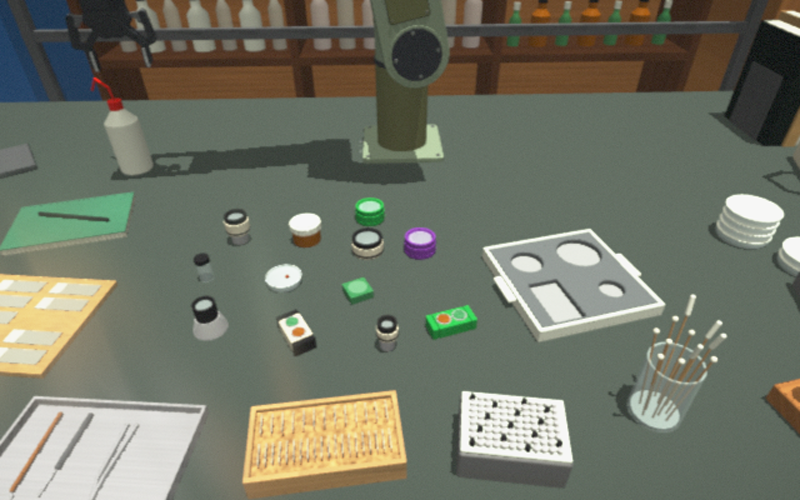

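View pics/side0.png

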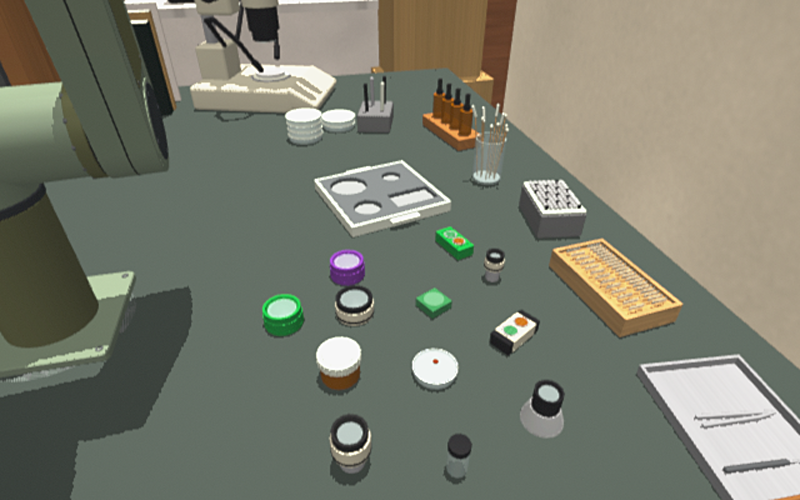

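Scene picture (800 px scale):
- **Wanted items:** wide eyepiece (237,222), slim eyepiece (387,328), cream lens (368,241), cream slider with black ends (297,332).
- **Could be mistaken for them:** jar (305,228), loupe (208,317), green lens (370,209), purple lens (420,241), green slider (451,320), vial (203,267).
- **Tray:** centred near (572,280). Pockets are medium (527,263), large (579,254), slot (556,302) and small (610,290).

I'll build a top-down mosaic from the depth and use it to measure positions.

```bash
cat > top.py <<'E'
from h import *
S=1500; X0,X1,Y0,Y1=.38,.86,-.42,.42
def top(names,zmax=.08):
    H=int((X1-X0)*S/1.6);W=int((Y1-Y0)*S/1.6);k=S/1.6
    img=np.zeros((H,W,3),np.uint8);hz=np.full((H,W),-1.)
    for n in names:
        im,d,P=world(n); m=(d>0)&(P[...,2]<zmax)&(P[...,2]>-.01)
        p=P[m];c=im[m];o=np.argsort(p[:,2]);p=p[o];c=c[o]
        i=((X1-p[:,0])*k).astype(int);j=((Y1-p[:,1])*k).astype(int)
        ok=(i>=0)&(i<H-1)&(j>=0)&(j<W-1);i,j,p,c=i[ok],j[ok],p[ok],c[ok]
        for a in (0,1):
            for b in (0,1):
                g=p[:,2]>=hz[i+a,j+b]-.001
                img[i[g]+a,j[g]+b]=c[g];hz[i[g]+a,j[g]+b]=p[g,2]
    return img,hz,k
if __name__=='__main__':
    img,hz,k=top(['scene','side'])
    for x in np.arange(.4,.86,.1): cv2.line(img,(0,int((X1-x)*k)),(W:=img.shape[1],int((X1-x)*k)),(255,255,0),1)
    for y in np.arange(-.4,.41,.1): cv2.line(img,(int((Y1-y)*k),0),(int((Y1-y)*k),img.shape[0]),(255,255,0),1)
    save('top.png',img); print(img.shape)
    # clicked centres: scene px(800), side px(800), height
    C={'wide':((237,215),(350,433),.058),'slim':((387,322),(495,256),.050),'aux':((368,237),(354,300),.032),
     'slider':((296,328),(516,327),.022),'loupe':((205,303),(548,390),.052),'jar':((305,221),(339,355),.042),
     'pmed':((527,263),(368,208),.012+.008),'plarge':((579,254),(348,187),.02),'pslot':((556,302),(411,198),.02),'psmall':((610,290),(391,177),.02)}
    for n,(a,b,z) in C.items():
        print(n,onz('scene',a[0]/1.25,a[1]/1.25,z)[:2].round(3),onz('side',b[0]/1.25,b[1]/1.25,z)[:2].round(3))
E
python3 top.py
```

```text
(450, 787, 3)
wide [ 0.403 -0.312] [ 0.396 -0.323]
slim [ 0.677 -0.043] [ 0.67  -0.053]
aux [ 0.444 -0.075] [ 0.437 -0.086]
slider [ 0.656 -0.178] [ 0.651 -0.184]
loupe [ 0.63  -0.311] [ 0.627 -0.315]
jar [ 0.403 -0.191] [ 0.401 -0.198]
pmed [0.514 0.198] [0.51  0.193]
plarge [0.492 0.295] [0.484 0.289]
pslot [0.613 0.221] [0.602 0.213]
psmall [0.588 0.316] [0.583 0.314]
```

View pics/top.png

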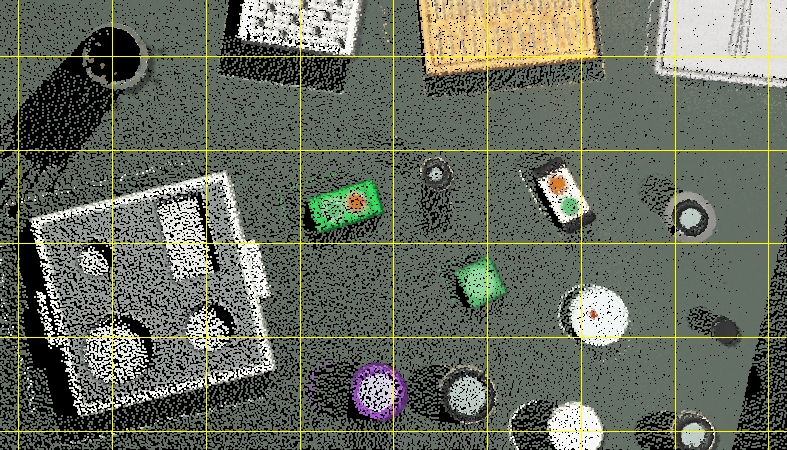

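The mosaic shows the four items and the tray, turned about 13°. The two cameras agree to about 1 cm, which is enough to set out. I'm going above the slim eyepiece first, near (0.673,-0.048).

Request:
{"method": "step_arm", "body": {
  "steps": [
    {"tx":6,"ty":6,"tz":-1},
    {"tx":12,"ty":11,"tz":-2},
    {"tx":17,"ty":16,"tz":-3},
    {"tx":22,"ty":21,"tz":-4},
    {"tx":27,"ty":26,"tz":-5},
    {"tx":32,"ty":31,"tz":-6},
    {"tx":37,"ty":36,"tz":-7},
    {"tx":42,"ty":41,"tz":-8},
    {"tx":47,"ty":46,"tz":-8},
    {"tx":52,"ty":51,"tz":-8},
    {"tx":53,"ty":51,"tz":-8},
    {"tx":53,"ty":51,"tz":-8}
  ]
}}

```text
validation failed for argument at $.st...
```

Request:
{"method": "step_arm", "body": {
  "steps": [
    {"tx":6.0,"ty":6.0,"tz":-1.0,"yaw":0.0},
    {"tx":12.0,"ty":11.0,"tz":-2.0,"yaw":0.0}
  ]
}}

```text
clock: 0.4
eef_pos: [0.232, -0.4721, 0.389]
eef_rot: [-0.086, 0.702, -0.702, 0.087]
contact_force: [0.7, -0.5, -1.1]
width: 0.0851
```

Request:
{"method": "step_arm", "body": {
  "steps": [
    {"tx":41.0,"ty":40.0,"tz":-6.0,"yaw":0.0},
    {"tx":41.0,"ty":40.0,"tz":-6.0,"yaw":0.0},
    {"tx":41.0,"ty":40.0,"tz":-6.0,"yaw":0.0},
    {"tx":41.0,"ty":40.0,"tz":-6.0,"yaw":0.0},
    {"tx":41.0,"ty":40.0,"tz":-6.0,"yaw":0.0},
    {"tx":41.0,"ty":40.0,"tz":-6.0,"yaw":0.0},
    {"tx":41.0,"ty":40.0,"tz":-6.0,"yaw":0.0},
    {"tx":41.0,"ty":40.0,"tz":-6.0,"yaw":0.0},
    {"tx":41.0,"ty":40.0,"tz":-6.0,"yaw":0.0},
    {"tx":41.0,"ty":40.0,"tz":-6.0,"yaw":0.0},
    {"tx":41.0,"ty":40.0,"tz":-6.0,"yaw":0.0},
    {"tx":41.0,"ty":40.0,"tz":-6.0,"yaw":0.0}
  ]
}}

```text
clock: 1.9
eef_pos: [0.6409, -0.0742, 0.3295]
eef_rot: [0.087, -0.702, 0.702, -0.086]
contact_force: [-0.6, -0.1, -0.2]
width: 0.0855
```

```bash
cat > look.py <<'E'
from h import *
import sys
# wrist look; list blobs: top height and circle of top rim
name=sys.argv[1]
im,d,s=grab('wrist'); save(name,im)
print('tcp',s['eef_pos'].round(4),'jaw deg',np.degrees(np.arctan2(*(Ro.from_quat(s['eef_rot']).as_matrix()[[1,0],2]))).round(1),'clock',s['clock'])
im,d,P=world('wrist')
m=((d>0)&(P[...,2]>.008)&(P[...,2]<.075)).astype(np.uint8)
n,l,st,_=cv2.connectedComponentsWithStats(m)
for i in range(1,n):
    if st[i,4]<250: continue
    p=P[l==i]; zt=np.percentile(p[:,2],97); q=p[p[:,2]>zt-.006][:,:2].astype(np.float32)
    (c,rad)=cv2.minEnclosingCircle(q); mr=cv2.minAreaRect(q*1000)
    print('px',st[i,:5],'ztop',zt.round(4),'circ',np.round(c,4),'r',round(rad,4),'rect',np.round(mr[0],1),np.round(mr[1],1),round(mr[2],1),'col',im[l==i].mean(0).round())
E
python3 look.py w1.png
```

```text
tcp [ 0.6409 -0.0742  0.3295] jaw deg -75.9 clock 1.9
px [ 312    0  245   50 8220] ztop 0.035 circ [ 0.8053 -0.1238] r 0.091 rect [ 805.  -123.9] [ 31.1 180.7] 6.3 col [205. 169. 116.]
px [ 580    0   60  117 1521] ztop 0.0164 circ [ 0.8152 -0.3105] r 0.0468 rect [ 803.  -291.6] [93.4 46.2] 32.6 col [162. 158. 156.]
px [    0    80    96   220 16000] ztop 0.0225 circ [0.5608 0.1971] r 0.1159 rect [561.9 179.9] [225.7  90.9] 3.4 col [181. 181. 176.]
px [ 272  129   39   41 1226] ztop 0.0502 circ [ 0.6743 -0.0442] r 0.0146 rect [674.3 -44.6] [28.2 27.4] 13.9 col [122. 122. 117.]
px [ 136  136   89   42 3190] ztop 0.0232 circ [0.6394 0.0525] r 0.0393 rect [639.9  52.3] [34.4 72.6] 17.3 col [104. 187. 109.]
px [ 400  163   51   80 2854] ztop 0.0231 circ [ 0.6517 -0.18  ] r 0.0389 rect [ 652.1 -180.4] [72.1 34.4] 29.7 col [163. 161. 138.]
px [ 514  231   76   60 2769] ztop 0.0516 circ [ 0.6278 -0.3151] r 0.0182 rect [ 627.9 -315.2] [33.2 34.9] 7.0 col [104. 104. 101.]
px [ 291  244   44   42 1431] ztop 0.0169 circ [ 0.5591 -0.0917] r 0.0273 rect [558.7 -91.7] [40.6 40.1] 25.3 col [121. 185. 133.]
px [388 296  36  46 971] ztop 0.0147 circ [ 0.5209 -0.2152] r 0.0301 rect [ 513.  -205.6] [59.9 28.7] 39.4 col [223. 227. 219.]
px [ 249  330   52   37 1162] ztop 0.0318 circ [ 0.443  -0.0759] r 0.0266 rect [452.5 -71.1] [25.1 52.9] 26.9 col [102. 100.  91.]
```

View pics/w1.png

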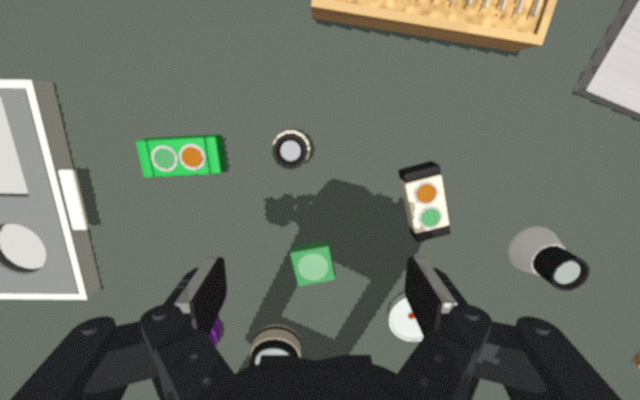

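Wrist view: the slim eyepiece is at px (291,149) with top z 0.050 and a 29 mm ring, so it is the right one. The cream slider is at (425,200), the loupe at (555,260), the green decoy slider at (180,157) and the cream lens at (275,345).

Request:
{"method": "step_arm", "body": {
  "steps": [
    {"tx":0.0,"ty":0.0,"tz":0.0,"yaw":0.0},
    {"tx":0.0,"ty":0.0,"tz":0.0,"yaw":0.0}
  ],
  "gripper": 6.0
}}

```text
clock: 2.2
eef_pos: [0.6413, -0.0738, 0.33]
eef_rot: [0.087, -0.702, 0.702, -0.087]
contact_force: [0.1, 0.1, 0.2]
width: 0.06
```

Request:
{"method": "step_arm", "body": {
  "steps": [
    {"tx":3.3,"ty":2.9,"tz":-2.0,"yaw":0.0},
    {"tx":3.3,"ty":2.9,"tz":-6.0,"yaw":0.0},
    {"tx":3.3,"ty":2.9,"tz":-10.0,"yaw":0.0},
    {"tx":3.3,"ty":2.9,"tz":-14.0,"yaw":0.0},
    {"tx":3.3,"ty":2.9,"tz":-14.0,"yaw":0.0},
    {"tx":3.3,"ty":2.9,"tz":-14.0,"yaw":0.0}
  ]
}}

```text
clock: 2.95
eef_pos: [0.6755, -0.0443, 0.1912]
eef_rot: [0.086, -0.701, 0.702, -0.088]
contact_force: [-0.3, -0.9, 0.6]
width: 0.0597
```

Request:
{"method": "step_arm", "body": {
  "steps": [
    {"tx":0.0,"ty":0.0,"tz":0.0,"yaw":0.0},
    {"tx":0.0,"ty":0.0,"tz":0.0,"yaw":0.0},
    {"tx":0.0,"ty":0.0,"tz":0.0,"yaw":0.0},
    {"tx":0.0,"ty":0.0,"tz":0.0,"yaw":0.0},
    {"tx":0.0,"ty":0.0,"tz":0.0,"yaw":0.0}
  ],
  "gripper": 1.5,
  "squeeze": 30
}}

```text
clock: 3.58
eef_pos: [0.6759, -0.0441, 0.1924]
eef_rot: [0.086, -0.701, 0.702, -0.089]
contact_force: [-0.6, -0.2, 5.8]
width: 0.0307
```

Request:
{"method": "step_arm", "body": {
  "steps": [
    {"tx":0.0,"ty":0.0,"tz":2.0,"yaw":0.0},
    {"tx":0.0,"ty":0.0,"tz":6.0,"yaw":0.0},
    {"tx":0.0,"ty":0.0,"tz":10.0,"yaw":0.0},
    {"tx":0.0,"ty":0.0,"tz":12.0,"yaw":0.0}
  ]
}}

```text
clock: 4.08
eef_pos: [0.6755, -0.044, 0.3138]
eef_rot: [0.085, -0.701, 0.702, -0.089]
contact_force: [-0.3, -0.2, -0.0]
width: 0.0311
```

```bash
python3 look.py w2.png
```

```text
tcp [ 0.6755 -0.044   0.3138] jaw deg -75.8 clock 4.075
px [203   0  48  18 462] ztop 0.0458 circ [0.8019 0.0494] r 0.0055 rect [800.7  49. ] [ 2.5 10.8] 14.6 col [64. 62. 60.]
px [  337     0   271   104 22146] ztop 0.0382 circ [ 0.8256 -0.1217] r 0.0965 rect [ 825.2 -121.7] [ 69.8 180.6] 5.7 col [216. 179. 124.]
px [603  86  37  71 838] ztop 0.0163 circ [ 0.8027 -0.2975] r 0.0289 rect [ 795.7 -286. ] [57.5 28.6] 31.3 col [150. 146. 144.]
px [    0   132   112   213 19532] ztop 0.0224 circ [0.5592 0.2053] r 0.1197 rect [560.3 187.2] [229.3 105.3] 3.4 col [176. 177. 171.]
px [ 158  185   88   42 3212] ztop 0.0231 circ [0.6402 0.0526] r 0.0391 rect [640.2  52.5] [34.3 72.1] 17.1 col [ 96. 178. 101.]
px [ 422  211   50   79 2865] ztop 0.023 circ [ 0.6522 -0.1801] r 0.0389 rect [ 652.2 -180.4] [72.5 34.6] 29.7 col [155. 151. 129.]
px [ 534  277   80   65 2987] ztop 0.0516 circ [ 0.6283 -0.3158] r 0.0185 rect [ 627.5 -315. ] [34.7 33.6] 28.0 col [96. 96. 93.]
px [408 355  25  29 255] ztop 0.0146 circ [ 0.5094 -0.2066] r 0.0241 rect [ 504.6 -202.6] [47.9 12.5] 50.1 col [214. 220. 212.]
px [185 356  39  44 670] ztop 0.0316 circ [0.4453 0.0186] r 0.0257 rect [444.5  17. ] [19.6 51. ] 64.8 col [169. 147. 179.]
```

View pics/w2.png

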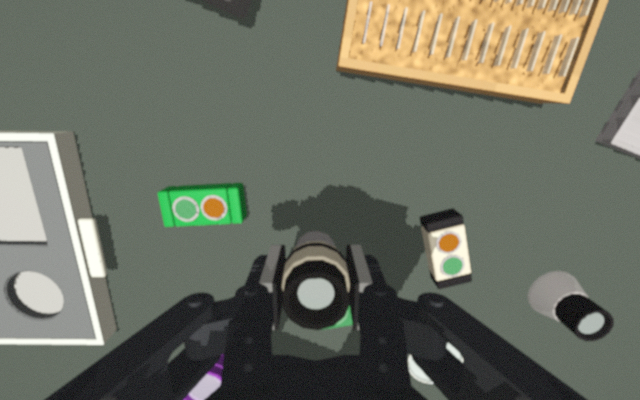

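The slim eyepiece is held upright, with its ring at px (317,293) centred between the pads. Next I'll look over the tray.

Request:
{"method": "step_arm", "body": {
  "steps": [
    {"tx":-2.5,"ty":5.5,"tz":1.0,"yaw":0.0},
    {"tx":-5.0,"ty":11.0,"tz":2.0,"yaw":0.0},
    {"tx":-7.5,"ty":16.5,"tz":3.0,"yaw":0.0},
    {"tx":-10.0,"ty":22.0,"tz":4.0,"yaw":0.0},
    {"tx":-13.0,"ty":27.0,"tz":5.0,"yaw":0.0},
    {"tx":-16.0,"ty":32.0,"tz":6.0,"yaw":0.0},
    {"tx":-16.0,"ty":32.0,"tz":6.0,"yaw":0.0},
    {"tx":-16.0,"ty":32.0,"tz":6.0,"yaw":0.0}
  ]
}}

```text
clock: 5.12
eef_pos: [0.5143, 0.2761, 0.3686]
eef_rot: [0.088, -0.701, 0.702, -0.087]
contact_force: [-0.0, 0.1, -0.7]
width: 0.0312
```

```bash
cat > tray.py <<'E'
from h import *
import sys
im,d,s=grab('wrist'); save(sys.argv[1],im)
print('tcp',s['eef_pos'].round(4))
im,d,P=world('wrist'); k=1000
m=(d>0)&(P[...,2]>-.01)&(P[...,2]<.03)&(P[...,0]>.35)&(P[...,0]<.78)&(P[...,1]>.05)&(P[...,1]<.48)
p=P[m]; H=np.full((430,430),np.nan,np.float32)   # row=(x-.35)mm col=(y-.05)mm
H[((p[:,0]-.35)*k).astype(int).clip(0,429),((p[:,1]-.05)*k).astype(int).clip(0,429)]=p[:,2]
print('hist',np.histogram(p[:,2],bins=np.arange(-.01,.031,.003)))
f=np.where(np.isnan(H),0,H)
fl=((f>.0085)&(f<.0155)).astype(np.uint8)
fl=cv2.morphologyEx(cv2.morphologyEx(fl,cv2.MORPH_CLOSE,np.ones((5,5))),cv2.MORPH_OPEN,np.ones((5,5)))
n,l,st,ce=cv2.connectedComponentsWithStats(fl)
for i in range(1,n):
    if st[i,4]<400: continue
    q=np.argwhere(l==i).astype(np.float32); (c,rad)=cv2.minEnclosingCircle(q); mr=cv2.minAreaRect(q)
    print('area',st[i,4],'circ',np.round(np.array(c)/k+[.35,.05],4),'r',round(rad,1),'rect',np.round(np.array(mr[0])/k+[.35,.05],4),np.round(mr[1],1),round(mr[2],1))
cv2.imwrite('pics/H.png',(np.clip(f,0,.03)*8000).astype(np.uint8))
E
python3 tray.py w3.png
```

```text
tcp [0.5143 0.2761 0.3686]
hist (array([    0,     0, 19896, 45099,    81,    67,  1720,  9792,   550,
        3344, 31089,   437,     0]), array([-0.01 , -0.007, -0.004, -0.001,  0.002,  0.005,  0.008,  0.011,
        0.014,  0.017,  0.02 ,  0.023,  0.026,  0.029]))
area 4310 circ [0.4846 0.2944] r 38.1 rect [0.4845 0.294 ] [74. 73.] 90.0
area 2119 circ [0.5081 0.1971] r 26.9 rect [0.5075 0.1965] [51. 51.] 90.0
area 4543 circ [0.606  0.2205] r 50.7 rect [0.6064 0.2199] [90.3 51.8] 13.4
area 1246 circ [0.5825 0.3183] r 20.1 rect [0.5825 0.318 ] [38.9 38.9] 45.0
```

View pics/w3.png

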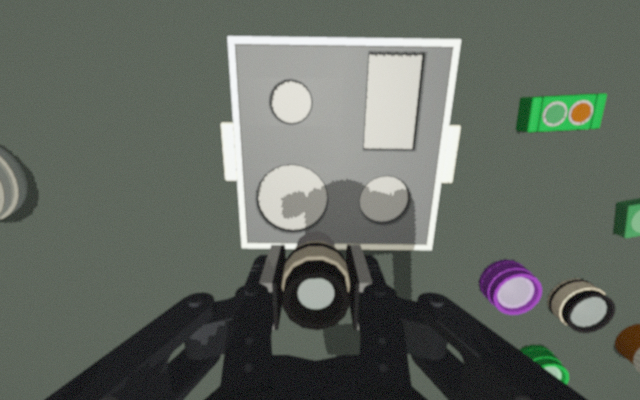

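All four pockets are clear: small at px (291,101), slot (392,100), large (292,197), medium (384,199). Their radii (20, 27, 38 mm), the slot size and the 100 mm spacing all match the description. Now I'll place the slim eyepiece.

Request:
{"method": "step_arm", "body": {
  "steps": [
    {"tx":3.5,"ty":2.1,"tz":-1.0,"yaw":0.0},
    {"tx":6.9,"ty":4.2,"tz":-4.0,"yaw":0.0},
    {"tx":6.9,"ty":4.2,"tz":-8.0,"yaw":0.0},
    {"tx":6.9,"ty":4.2,"tz":-12.0,"yaw":0.0},
    {"tx":6.9,"ty":4.2,"tz":-14.0,"yaw":0.0},
    {"tx":6.9,"ty":4.2,"tz":-15.0,"yaw":0.0},
    {"tx":6.9,"ty":4.2,"tz":-15.5,"yaw":0.0},
    {"tx":6.9,"ty":4.2,"tz":-15.9,"yaw":0.0},
    {"tx":6.9,"ty":4.2,"tz":-16.1,"yaw":0.0},
    {"tx":6.9,"ty":4.2,"tz":-16.3,"yaw":0.0},
    {"tx":6.9,"ty":4.2,"tz":-16.3,"yaw":0.0}
  ]
}}

```text
clock: 6.55
eef_pos: [0.5837, 0.3182, 0.2068]
eef_rot: [-0.087, 0.702, -0.702, 0.088]
contact_force: [0.1, 0.7, -0.9]
width: 0.0306
```

Request:
{"method": "step_arm", "body": {
  "steps": [
    {"tx":0.0,"ty":0.0,"tz":-0.1,"yaw":0.0},
    {"tx":0.0,"ty":0.0,"tz":-0.2,"yaw":0.0},
    {"tx":0.0,"ty":0.0,"tz":-0.2,"yaw":0.0}
  ]
}}

```text
clock: 6.92
eef_pos: [0.5838, 0.3181, 0.2046]
eef_rot: [-0.087, 0.702, -0.702, 0.087]
contact_force: [-0.3, -0.3, -1.1]
width: 0.0306
```

Request:
{"method": "step_arm", "body": {
  "steps": [
    {"tx":0.0,"ty":0.0,"tz":-0.1,"yaw":0.0},
    {"tx":0.0,"ty":0.0,"tz":-0.15,"yaw":0.0},
    {"tx":0.0,"ty":0.0,"tz":-0.15,"yaw":0.0}
  ]
}}

```text
clock: 7.3
eef_pos: [0.5839, 0.3182, 0.2045]
eef_rot: [0.087, -0.702, 0.702, -0.088]
contact_force: [-1.6, -1.4, 6.1]
width: 0.0312
```

Request:
{"method": "step_arm", "body": {
  "steps": [
    {"tx":0.0,"ty":0.0,"tz":0.1,"yaw":0.0},
    {"tx":0.0,"ty":0.0,"tz":0.1,"yaw":0.0},
    {"tx":0.0,"ty":0.0,"tz":0.2,"yaw":0.0},
    {"tx":0.0,"ty":0.0,"tz":0.5,"yaw":0.0},
    {"tx":0.0,"ty":0.0,"tz":3.0,"yaw":0.0},
    {"tx":0.0,"ty":0.0,"tz":8.0,"yaw":0.0},
    {"tx":0.0,"ty":0.0,"tz":12.0,"yaw":0.0}
  ],
  "gripper": 6.0
}}

```text
clock: 8.18
eef_pos: [0.5839, 0.3182, 0.3251]
eef_rot: [-0.087, 0.702, -0.702, 0.088]
contact_force: [-0.1, 0.3, -0.9]
width: 0.0601
```

Request:
{"method": "step_arm", "body": {
  "steps": [
    {"tx":0.7,"ty":-5.5,"tz":0.0,"yaw":0.05},
    {"tx":1.5,"ty":-11.0,"tz":0.0,"yaw":0.1},
    {"tx":2.3,"ty":-16.5,"tz":0.0,"yaw":0.15},
    {"tx":3.0,"ty":-22.0,"tz":0.0,"yaw":0.2},
    {"tx":3.8,"ty":-27.5,"tz":0.0,"yaw":0.25},
    {"tx":4.5,"ty":-33.0,"tz":0.0,"yaw":0.27},
    {"tx":5.3,"ty":-38.5,"tz":0.0,"yaw":0.27},
    {"tx":6.0,"ty":-44.0,"tz":0.0,"yaw":0.27},
    {"tx":6.8,"ty":-49.8,"tz":0.0,"yaw":0.27},
    {"tx":6.8,"ty":-49.8,"tz":0.0,"yaw":0.27},
    {"tx":6.8,"ty":-49.8,"tz":0.0,"yaw":0.27}
  ]
}}

```text
clock: 9.55
eef_pos: [0.6515, -0.1799, 0.3229]
eef_rot: [-0.181, 0.684, -0.683, 0.181]
contact_force: [0.6, 0.1, 0.0]
width: 0.0602
```

```bash
python3 look.py w4.png | cut -c1-140
python3 - <<'E'
from h import *
grab('side')
im,d,P=world('side')
m=(d>0)&(np.hypot(P[...,0]-.5825,P[...,1]-.318)<.03)&(P[...,2]>.028)
p=P[m]; zt=np.percentile(p[:,2],97); print('slim top',zt,cv2.minEnclosingCircle(p[p[:,2]>zt-.005][:,:2].astype(np.float32)))
E
```

```text
tcp [ 0.6515 -0.1799  0.3229] jaw deg -60.4 clock 9.55
px [ 322    0  159   60 5098] ztop 0.0351 circ [ 0.8151 -0.1663] r 0.0511 rect [ 814.5 -166.4] [40.5 94.2] 6.3 col [205. 169. 115.]
px [ 487    0  153  246 2685] ztop 0.0164 circ [ 0.8259 -0.3879] r 0.1186 rect [ 826.6 -387.9] [210.7 111.6] 84.1 col [178. 174. 171.]
px [  11   35  104   64 4412] ztop 0.0232 circ [0.64   0.0525] r 0.0394 rect [640.1  52.3] [34.  73.3] 17.1 col [ 93. 176.  99.]
px [571  79  69  66 501] ztop 0.0136 circ [ 0.8361 -0.3638] r 0.0345 rect [ 835.9 -365.1] [ 5.6 68.8] 79.9 col [193. 189. 187.]
px [580  88  60  65 470] ztop 0.0136 circ [ 0.8333 -0.3742] r 0.0326 rect [ 833.3 -374.2] [ 6.1 65.1] 85.1 col [194. 189. 187.]
px [ 298  151   38   78 2880] ztop 0.0232 circ [ 0.6521 -0.1804] r 0.0387 rect [ 652.  -180.7] [72.4 33.9] 30.2 col [164. 162. 140.]
px [607 159  33  36 340] ztop 0.0133 circ [ 0.8033 -0.424 ] r 0.0194 rect [ 803.1 -425.3] [ 7.7 38.5] 84.8 col [118. 116. 115.]
px [ 168  204   45   44 1742] ztop 0.0169 circ [ 0.5588 -0.0919] r 0.0278 rect [558.9 -92.1] [40.4 40.7] 24.5 col [114. 178. 127.]
p
[... 180 characters left out ...]
03 -0.3162] r 0.0171 rect [ 635.  -317.1] [34.  18.7] 79.0 col [111. 110. 107.]
px [ 259  281   57   51 2252] ztop 0.0147 circ [ 0.523  -0.2182] r 0.0303 rect [ 523.1 -218.1] [59.8 59.4] 9.3 col [223. 227. 221.]
px [  96  285   65   49 1394] ztop 0.0319 circ [ 0.4412 -0.0728] r 0.0278 rect [444.7 -63.5] [22.9 55.4] 69.6 col [122. 121. 113.]
px [ 551  291   89  109 5997] ztop 0.0114 circ [ 0.6587 -0.5785] r 0.0818 rect [ 635.8 -556.4] [161.9  95.2] 47.2 col [227. 202. 154.]
px [184 369  19  31 359] ztop 0.0427 circ [ 0.4028 -0.1702] r 0.0178 rect [ 402.9 -170.4] [28.5 21.7] 30.5 col [170. 168. 154.]
slim top 0.06234646355504497 ((0.5794774889945984, 0.31641584634780884), 0.016132822260260582)
```

The slim eyepiece top is at z 0.0623, as expected (0.012 + 0.050), and it is centred. The gripper is aligned over the slider, so I'll descend.

Request:
{"method": "step_arm", "body": {
  "steps": [
    {"tx":0.1,"ty":-0.1,"tz":-4.0,"yaw":0.0},
    {"tx":0.1,"ty":-0.1,"tz":-8.0,"yaw":0.0},
    {"tx":0.1,"ty":-0.1,"tz":-12.0,"yaw":0.0},
    {"tx":0.1,"ty":-0.1,"tz":-13.9,"yaw":0.0},
    {"tx":0.1,"ty":-0.1,"tz":-13.9,"yaw":0.0},
    {"tx":0.1,"ty":-0.1,"tz":-13.9,"yaw":0.0}
  ]
}}

```text
clock: 10.4
eef_pos: [0.6538, -0.1809, 0.1862]
eef_rot: [0.18, -0.683, 0.684, -0.182]
contact_force: [0.1, 0.0, 1.0]
width: 0.0601
```

Request:
{"method": "step_arm", "body": {
  "steps": [
    {"tx":0.0,"ty":0.0,"tz":0.0,"yaw":0.0},
    {"tx":0.0,"ty":0.0,"tz":0.0,"yaw":0.0},
    {"tx":0.0,"ty":0.0,"tz":0.0,"yaw":0.0},
    {"tx":0.0,"ty":0.0,"tz":0.0,"yaw":0.0},
    {"tx":0.0,"ty":0.0,"tz":0.0,"yaw":0.0}
  ],
  "gripper": 1.5,
  "squeeze": 40
}}

```text
clock: 11.02
eef_pos: [0.6537, -0.1814, 0.1864]
eef_rot: [0.18, -0.683, 0.684, -0.182]
contact_force: [-0.1, 0.6, 6.2]
width: 0.0328
```

Request:
{"method": "step_arm", "body": {
  "steps": [
    {"tx":0.0,"ty":0.0,"tz":1.0,"yaw":0.0},
    {"tx":0.0,"ty":0.0,"tz":4.0,"yaw":0.0},
    {"tx":0.0,"ty":0.0,"tz":8.0,"yaw":0.0},
    {"tx":0.0,"ty":0.0,"tz":12.0,"yaw":0.0},
    {"tx":0.0,"ty":0.0,"tz":14.0,"yaw":0.0}
  ]
}}

```text
clock: 11.65
eef_pos: [0.6531, -0.1811, 0.3271]
eef_rot: [0.18, -0.683, 0.684, -0.182]
contact_force: [1.1, -0.4, -0.0]
width: 0.0327
```

```bash
python3 look.py w5.png | head -1
```

```text
tcp [ 0.6531 -0.1811  0.3271] jaw deg -60.3 clock 11.65
```

View pics/w5.png

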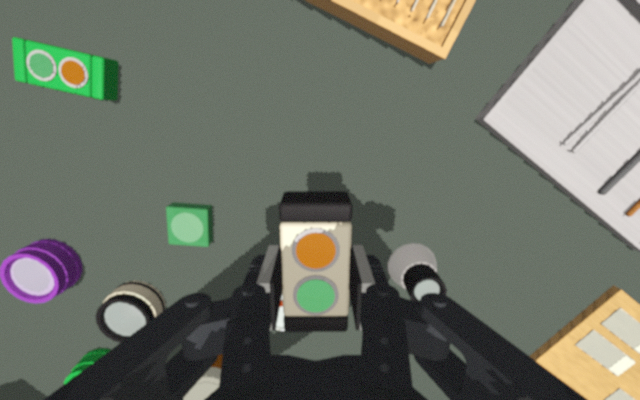

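The cream slider is held level and centred (px 316,260). I'm carrying it to the slot.

Request:
{"method": "step_arm", "body": {
  "steps": [
    {"tx":-0.6,"ty":5.5,"tz":0.0,"yaw":-0.05},
    {"tx":-1.2,"ty":11.0,"tz":0.0,"yaw":-0.1},
    {"tx":-1.8,"ty":16.5,"tz":0.0,"yaw":-0.15},
    {"tx":-2.5,"ty":22.0,"tz":0.0,"yaw":-0.2},
    {"tx":-3.2,"ty":27.5,"tz":0.0,"yaw":-0.25},
    {"tx":-4.0,"ty":33.0,"tz":0.0,"yaw":-0.285},
    {"tx":-4.5,"ty":38.0,"tz":0.0,"yaw":-0.285},
    {"tx":-4.5,"ty":40.1,"tz":-2.0,"yaw":-0.285},
    {"tx":-4.5,"ty":40.1,"tz":-6.0,"yaw":-0.285},
    {"tx":-4.5,"ty":40.1,"tz":-9.0,"yaw":-0.285},
    {"tx":-4.5,"ty":40.1,"tz":-11.0,"yaw":-0.285},
    {"tx":-4.5,"ty":40.1,"tz":-11.0,"yaw":-0.285}
  ]
}}

```text
clock: 13.2
eef_pos: [0.6065, 0.2192, 0.2107]
eef_rot: [0.084, -0.702, 0.703, -0.08]
contact_force: [0.2, -0.8, -0.5]
width: 0.0328
```

Request:
{"method": "step_arm", "body": {
  "steps": [
    {"tx":0.1,"ty":0.0,"tz":-0.3,"yaw":0.0},
    {"tx":0.1,"ty":0.0,"tz":-0.6,"yaw":0.0},
    {"tx":0.1,"ty":0.0,"tz":-0.9,"yaw":0.0},
    {"tx":0.1,"ty":0.0,"tz":-1.1,"yaw":0.0},
    {"tx":0.1,"ty":0.0,"tz":-1.1,"yaw":0.0}
  ]
}}

```text
clock: 13.82
eef_pos: [0.6086, 0.2201, 0.203]
eef_rot: [-0.082, 0.702, -0.702, 0.082]
contact_force: [1.0, -0.5, -1.8]
width: 0.0328
```

Request:
{"method": "step_arm", "body": {
  "steps": [
    {"tx":-0.1,"ty":0.0,"tz":-0.2,"yaw":0.0},
    {"tx":-0.1,"ty":0.0,"tz":-0.4,"yaw":0.0},
    {"tx":-0.1,"ty":0.0,"tz":-0.45,"yaw":0.0},
    {"tx":-0.1,"ty":0.0,"tz":-0.45,"yaw":0.0}
  ]
}}

```text
clock: 14.32
eef_pos: [0.6077, 0.2201, 0.1985]
eef_rot: [-0.082, 0.702, -0.702, 0.082]
contact_force: [0.8, -0.5, -2.0]
width: 0.0327
```

Request:
{"method": "step_arm", "body": {
  "steps": [
    {"tx":0.0,"ty":0.0,"tz":-0.1,"yaw":0.0},
    {"tx":0.0,"ty":0.0,"tz":-0.15,"yaw":0.0},
    {"tx":0.0,"ty":0.0,"tz":-0.15,"yaw":0.0}
  ]
}}

```text
clock: 14.7
eef_pos: [0.6079, 0.2202, 0.1984]
eef_rot: [0.082, -0.702, 0.702, -0.082]
contact_force: [-2.4, -0.9, 6.4]
width: 0.0329
```

Contact came at the expected height. I'm releasing and going above the cream lens, near (0.442,-0.075).

Request:
{"method": "step_arm", "body": {
  "steps": [
    {"tx":0.0,"ty":0.0,"tz":0.1,"yaw":0.0},
    {"tx":0.0,"ty":0.0,"tz":0.1,"yaw":0.0},
    {"tx":0.0,"ty":0.0,"tz":0.2,"yaw":0.0},
    {"tx":0.0,"ty":0.0,"tz":0.5,"yaw":0.0},
    {"tx":0.0,"ty":0.0,"tz":3.0,"yaw":0.0},
    {"tx":0.0,"ty":0.0,"tz":8.0,"yaw":0.0},
    {"tx":0.0,"ty":0.0,"tz":12.0,"yaw":0.0}
  ],
  "gripper": 6.0
}}

```text
clock: 15.58
eef_pos: [0.6079, 0.2202, 0.319]
eef_rot: [-0.082, 0.702, -0.702, 0.083]
contact_force: [-0.7, -0.7, -0.5]
width: 0.0601
```

Request:
{"method": "step_arm", "body": {
  "steps": [
    {"tx":-3.0,"ty":-5.0,"tz":0.0,"yaw":0.0},
    {"tx":-6.0,"ty":-10.0,"tz":0.0,"yaw":0.0},
    {"tx":-9.0,"ty":-15.0,"tz":0.0,"yaw":0.0},
    {"tx":-12.0,"ty":-20.0,"tz":0.0,"yaw":0.0},
    {"tx":-15.0,"ty":-25.0,"tz":0.0,"yaw":0.0},
    {"tx":-17.5,"ty":-29.6,"tz":0.0,"yaw":0.0},
    {"tx":-17.5,"ty":-29.6,"tz":0.0,"yaw":0.0},
    {"tx":-17.5,"ty":-29.6,"tz":0.0,"yaw":0.0}
  ],
  "gripper": 8.0
}}

```text
clock: 16.58
eef_pos: [0.4329, -0.0759, 0.3174]
eef_rot: [-0.081, 0.702, -0.702, 0.082]
contact_force: [0.6, -0.1, -0.2]
width: 0.08
```

```bash
python3 look.py w6.png
python3 - <<'E'
from h import *
im,d,s=grab('side'); save('side2.png',im[100:300,200:520],2.4)
im,d,P=world('side')
c,R,t=cam('side')
m=(d>0)&(np.hypot(P[...,0]-.6062,P[...,1]-.22)<.05)&(P[...,2]>.027)
p=P[m]; zt=np.percentile(p[:,2],97); print('slider top',zt,np.percentile(p[:,2],[10,50,90]),cv2.minAreaRect((p[p[:,2]>zt-.005][:,:2]*1000).astype(np.float32)))
E
```

```text
tcp [ 0.4329 -0.0759  0.3174] jaw deg -76.7 clock 16.575
px [   0    0   92  100 8042] ztop 0.0226 circ [0.4943 0.1686] r 0.0485 rect [494.4 168.3] [70.5 66.9] 13.3 col [182. 182. 177.]
px [ 342   16   58   65 2812] ztop 0.0171 circ [ 0.5585 -0.0919] r 0.0276 rect [558.5 -91.9] [40.1 40.6] 25.1 col [145. 205. 156.]
px [ 463   95   73   71 4024] ztop 0.0148 circ [ 0.5222 -0.2179] r 0.0307 rect [ 522.3 -217.8] [59.7 59.6] 53.7 col [233. 237. 231.]
px [ 176  126   74   69 3924] ztop 0.0321 circ [0.4417 0.0177] r 0.0278 rect [441.7  17.5] [54.4 54.5] 76.2 col [188. 146. 202.]
px [ 287  154   65   68 3451] ztop 0.0321 circ [ 0.4384 -0.0778] r 0.0276 rect [438.5 -77.7] [54.3 54.4] 51.4 col [144. 147. 142.]
px [613 168  27  31 629] ztop 0.0309 circ [ 0.5049 -0.3454] r 0.0094 rect [ 504.1 -343. ] [18.6  6.4] 18.4 col [107. 114. 107.]
px [ 397  222   71   64 2571] ztop 0.0428 circ [ 0.401 -0.193] r 0.029 rect [ 409.2 -196.3] [57.4 38.5] 67.9 col [203. 198. 187.]
px [ 262  256   59   63 2946] ztop 0.032 circ [ 0.333  -0.0752] r 0.0278 rect [332.9 -75.1] [54.4 54.5] 66.6 col [110. 178. 125.]
px [ 524  263   78   63 3242] ztop 0.0577 circ [ 0.3972 -0.3181] r 0.0209 rect [ 396.8 -318.1] [41.2 39. ] 69.1 col [116. 114. 105.]
slider top 0.035708218609030264 [0.02915307 0.0335126  0.03502845] ((605.6847534179688, 217.65762329101562), (73.937255859375, 38.47705078125), 15.848812103271484)
```

View pics/w6.png

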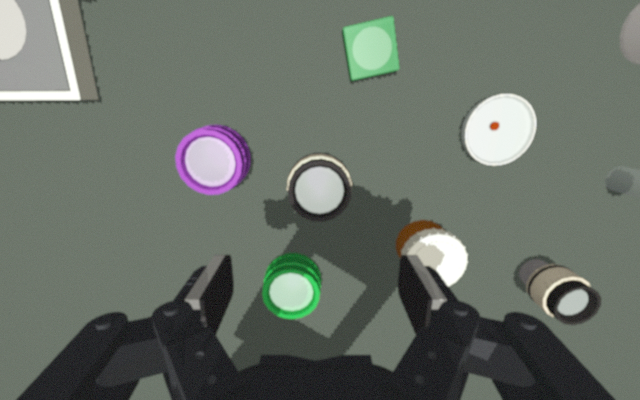

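View pics/side2.png

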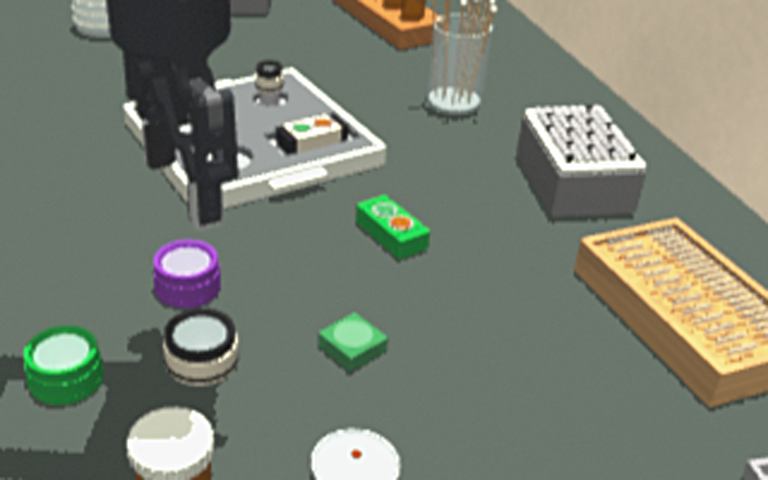

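The slim eyepiece and slider both sit in their pockets in the side view. The cream lens is at px (319,187), measured at (0.4385,-0.078) with a 55 mm ring. The decoys around it are purple (212,160), green (292,288) and the jar (432,250). I'm grasping the lens.

Request:
{"method": "step_arm", "body": {
  "steps": [
    {"tx":0.6,"ty":-0.2,"tz":-4.0,"yaw":0.0},
    {"tx":0.6,"ty":-0.2,"tz":-8.0,"yaw":0.0},
    {"tx":0.6,"ty":-0.2,"tz":-11.0,"yaw":0.0},
    {"tx":0.6,"ty":-0.2,"tz":-13.0,"yaw":0.0},
    {"tx":0.6,"ty":-0.2,"tz":-13.6,"yaw":0.0},
    {"tx":0.6,"ty":-0.2,"tz":-13.6,"yaw":0.0},
    {"tx":0.6,"ty":-0.2,"tz":-13.6,"yaw":0.0}
  ]
}}

```text
clock: 17.55
eef_pos: [0.4395, -0.0778, 0.182]
eef_rot: [0.082, -0.702, 0.703, -0.083]
contact_force: [-0.1, 0.4, -0.2]
width: 0.0802
```

Request:
{"method": "step_arm", "body": {
  "steps": [
    {"tx":0.0,"ty":0.0,"tz":0.0,"yaw":0.0},
    {"tx":0.0,"ty":0.0,"tz":0.0,"yaw":0.0},
    {"tx":0.0,"ty":0.0,"tz":0.0,"yaw":0.0},
    {"tx":0.0,"ty":0.0,"tz":0.0,"yaw":0.0},
    {"tx":0.0,"ty":0.0,"tz":0.0,"yaw":0.0}
  ],
  "gripper": 4.0,
  "squeeze": 45
}}

```text
clock: 18.18
eef_pos: [0.4393, -0.0781, 0.1823]
eef_rot: [0.081, -0.702, 0.703, -0.083]
contact_force: [-0.1, 1.5, 5.9]
width: 0.0557
```

Request:
{"method": "step_arm", "body": {
  "steps": [
    {"tx":0.0,"ty":0.0,"tz":0.5,"yaw":0.0},
    {"tx":0.0,"ty":0.0,"tz":1.0,"yaw":0.0},
    {"tx":0.0,"ty":0.0,"tz":1.0,"yaw":0.0}
  ]
}}

```text
clock: 18.55
eef_pos: [0.4389, -0.078, 0.1915]
eef_rot: [0.082, -0.702, 0.702, -0.082]
contact_force: [-0.1, 0.5, -1.3]
width: 0.056
```

```bash
python3 look.py w7.png | head -1
python3 - <<'E'
from h import *
im,d,s=grab('side'); save('side3.png',im[190:310,190:390],4)
E
```

```text
tcp [ 0.4389 -0.078   0.1915] jaw deg -76.7 clock 18.55
```

View pics/side3.png

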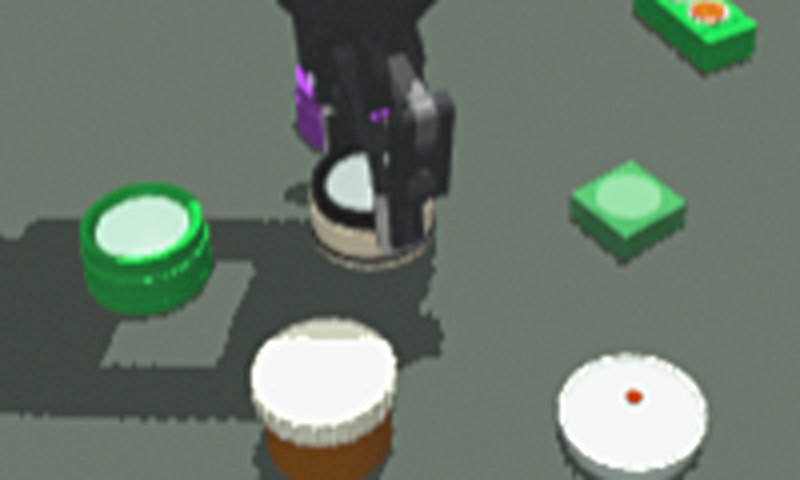

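The lens is held level, with the finger on the cream part. I'm carrying it to the large pocket.

Request:
{"method": "step_arm", "body": {
  "steps": [
    {"tx":0.0,"ty":0.0,"tz":4.0,"yaw":0.0},
    {"tx":0.0,"ty":0.0,"tz":9.0,"yaw":0.0},
    {"tx":0.5,"ty":5.0,"tz":9.5,"yaw":0.0},
    {"tx":1.1,"ty":10.0,"tz":9.5,"yaw":0.0},
    {"tx":1.7,"ty":15.0,"tz":9.5,"yaw":0.0},
    {"tx":2.3,"ty":20.0,"tz":9.5,"yaw":0.0},
    {"tx":3.0,"ty":25.0,"tz":9.5,"yaw":0.0},
    {"tx":3.8,"ty":30.5,"tz":9.5,"yaw":0.0},
    {"tx":4.6,"ty":35.5,"tz":9.0,"yaw":0.0},
    {"tx":4.6,"ty":37.2,"tz":7.0,"yaw":0.0},
    {"tx":4.6,"ty":37.2,"tz":4.0,"yaw":0.0},
    {"tx":4.6,"ty":37.2,"tz":3.0,"yaw":0.0}
  ]
}}

```text
clock: 20.15
eef_pos: [0.4832, 0.2939, 0.2183]
eef_rot: [0.084, -0.702, 0.703, -0.08]
contact_force: [-0.2, -0.5, -2.0]
width: 0.0558
```

Request:
{"method": "step_arm", "body": {
  "steps": [
    {"tx":0.0,"ty":0.0,"tz":-0.5,"yaw":0.0},
    {"tx":0.0,"ty":0.0,"tz":-1.0,"yaw":0.0},
    {"tx":0.0,"ty":0.0,"tz":-1.0,"yaw":0.0}
  ]
}}

```text
clock: 20.52
eef_pos: [0.4851, 0.2939, 0.2115]
eef_rot: [-0.082, 0.702, -0.702, 0.082]
contact_force: [0.9, 0.2, -2.1]
width: 0.0559
```

Contact is expected at about 0.1943.

Request:
{"method": "step_arm", "body": {
  "steps": [
    {"tx":0.0,"ty":0.0,"tz":-0.5,"yaw":0.0},
    {"tx":0.0,"ty":0.0,"tz":-0.9,"yaw":0.0},
    {"tx":0.0,"ty":0.0,"tz":-1.2,"yaw":0.0},
    {"tx":0.0,"ty":0.0,"tz":-1.5,"yaw":0.0},
    {"tx":0.0,"ty":0.0,"tz":-1.6,"yaw":0.0},
    {"tx":0.0,"ty":0.0,"tz":-1.6,"yaw":0.0}
  ]
}}

```text
clock: 21.28
eef_pos: [0.4847, 0.2941, 0.195]
eef_rot: [0.082, -0.702, 0.702, -0.082]
contact_force: [0.2, 0.7, -2.2]
width: 0.056
```

Request:
{"method": "step_arm", "body": {
  "steps": [
    {"tx":0.0,"ty":0.0,"tz":-0.1,"yaw":0.0},
    {"tx":0.0,"ty":0.0,"tz":-0.15,"yaw":0.0},
    {"tx":0.0,"ty":0.0,"tz":-0.15,"yaw":0.0}
  ]
}}

```text
clock: 21.65
eef_pos: [0.4849, 0.2942, 0.1944]
eef_rot: [-0.082, 0.702, -0.702, 0.082]
contact_force: [-1.8, -0.6, 5.8]
width: 0.0557
```

Request:
{"method": "step_arm", "body": {
  "steps": [
    {"tx":0.0,"ty":0.0,"tz":0.1,"yaw":0.0},
    {"tx":0.0,"ty":0.0,"tz":0.1,"yaw":0.0},
    {"tx":0.0,"ty":0.0,"tz":0.2,"yaw":0.0},
    {"tx":0.0,"ty":0.0,"tz":0.5,"yaw":0.0},
    {"tx":0.0,"ty":0.0,"tz":3.0,"yaw":0.0},
    {"tx":0.0,"ty":0.0,"tz":8.0,"yaw":0.0},
    {"tx":0.0,"ty":0.0,"tz":12.5,"yaw":0.0}
  ],
  "gripper": 7.0
}}

```text
clock: 22.52
eef_pos: [0.4847, 0.2941, 0.32]
eef_rot: [-0.082, 0.702, -0.702, 0.082]
contact_force: [-0.3, -0.5, -0.2]
width: 0.0698
```

Request:
{"method": "step_arm", "body": {
  "steps": [
    {"tx":-0.8,"ty":-5.5,"tz":0.0,"yaw":0.0},
    {"tx":-1.6,"ty":-11.0,"tz":0.0,"yaw":0.0},
    {"tx":-2.4,"ty":-16.5,"tz":0.0,"yaw":0.0},
    {"tx":-3.2,"ty":-22.0,"tz":0.0,"yaw":0.0},
    {"tx":-4.0,"ty":-27.5,"tz":0.0,"yaw":0.0},
    {"tx":-4.8,"ty":-33.0,"tz":0.0,"yaw":0.0},
    {"tx":-5.6,"ty":-38.5,"tz":0.0,"yaw":0.0},
    {"tx":-6.4,"ty":-44.0,"tz":0.0,"yaw":0.0},
    {"tx":-7.2,"ty":-49.5,"tz":0.0,"yaw":0.0},
    {"tx":-8.0,"ty":-55.0,"tz":0.0,"yaw":0.0},
    {"tx":-8.8,"ty":-61.2,"tz":0.0,"yaw":0.0},
    {"tx":-8.8,"ty":-61.2,"tz":0.0,"yaw":0.0}
  ]
}}

```text
clock: 24.02
eef_pos: [0.396, -0.322, 0.3194]
eef_rot: [0.08, -0.702, 0.704, -0.08]
contact_force: [0.7, 0.2, -0.4]
width: 0.0703
```

```bash
python3 look.py w8.png
python3 - <<'E'
from h import *
im,d,s=grab('scene'); save('scene2.png',im[140:290,150:550],2)
E
```

```text
tcp [ 0.396  -0.322   0.3194] jaw deg -77.0 clock 24.025
px [ 182    0   79   53 3374] ztop 0.015 circ [ 0.5217 -0.2182] r 0.0302 rect [ 511.4 -220.7] [36.7 59.8] 13.0 col [231. 232. 230.]
px [ 548    0   92  139 8005] ztop 0.0116 circ [ 0.5525 -0.5509] r 0.0622 rect [ 557.1 -550.9] [96.3 89.1] 83.4 col [228. 206. 161.]
px [ 366   49   42   39 1184] ztop 0.0466 circ [ 0.5078 -0.3522] r 0.0126 rect [ 507.7 -352.1] [24.4 24. ] 40.3 col [73. 72. 71.]
px [ 124  123   82   72 4451] ztop 0.043 circ [ 0.4011 -0.1927] r 0.0293 rect [ 401.2 -192.9] [56.5 56.7] 80.6 col [231. 230. 225.]
px [   0  166   77   67 4108] ztop 0.032 circ [ 0.3328 -0.0754] r 0.0284 rect [332.6 -78.1] [49.9 55.7] 79.7 col [ 99. 169. 115.]
px [ 285  169   53   60 2498] ztop 0.058 circ [ 0.3967 -0.3183] r 0.0203 rect [ 396.8 -318.5] [39.4 39.3] 70.8 col [130. 130. 124.]
px [  511   251   129   123 12882] ztop 0.0199 circ [ 0.3197 -0.6334] r 0.1052 rect [ 319.8 -628.2] [183.1 121.3] 30.7 col [104. 165. 130.]
px [  0 376  41  24 697] ztop 0.0124 circ [ 0.0802 -0.0401] r 0.0285 rect [ 80.4 -40.3] [45.5 35.1] 89.7 col [111. 119.  98.]
```

View pics/scene2.png

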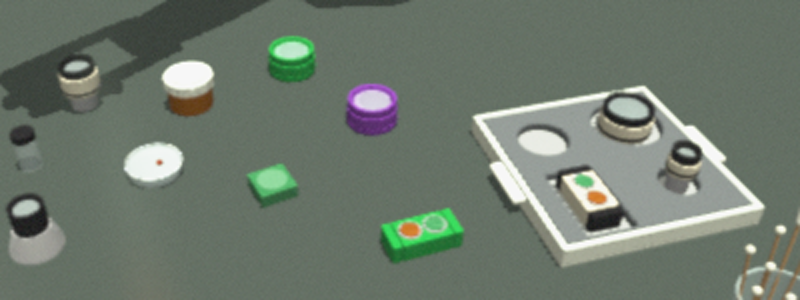

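View pics/w8.png

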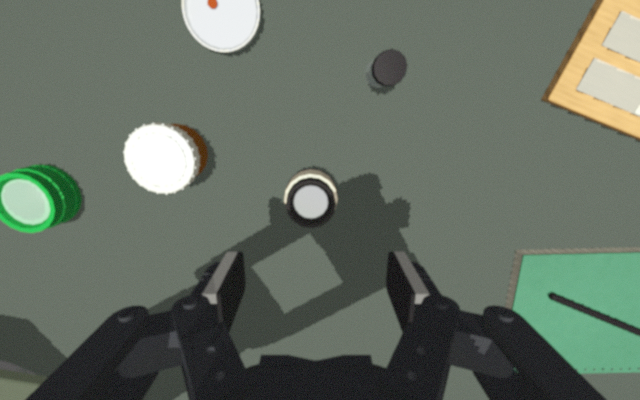

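Three accessories are in their pockets. The wide eyepiece is at px (311,200), measured at (0.3967,-0.318) with top z 0.058. I'll grip its body.

Request:
{"method": "step_arm", "body": {
  "steps": [
    {"tx":0.0,"ty":0.0,"tz":-2.0,"yaw":0.0},
    {"tx":0.0,"ty":0.0,"tz":-3.0,"yaw":0.0},
    {"tx":0.0,"ty":0.0,"tz":-3.0,"yaw":0.0}
  ]
}}

```text
clock: 24.5
eef_pos: [0.3967, -0.3164, 0.2876]
eef_rot: [-0.083, 0.703, -0.701, 0.082]
contact_force: [0.4, -0.3, -0.0]
width: 0.0699
```

Request:
{"method": "step_arm", "body": {
  "steps": [
    {"tx":0.0,"ty":-0.15,"tz":-3.0,"yaw":0.0},
    {"tx":0.0,"ty":-0.15,"tz":-6.0,"yaw":0.0},
    {"tx":0.0,"ty":-0.15,"tz":-9.0,"yaw":0.0},
    {"tx":0.0,"ty":-0.15,"tz":-9.9,"yaw":0.0},
    {"tx":0.0,"ty":-0.15,"tz":-9.9,"yaw":0.0},
    {"tx":0.0,"ty":-0.15,"tz":-9.9,"yaw":0.0}
  ]
}}

```text
clock: 25.25
eef_pos: [0.3974, -0.32, 0.191]
eef_rot: [0.082, -0.701, 0.703, -0.083]
contact_force: [0.1, -1.5, -1.0]
width: 0.0701
```

Request:
{"method": "step_arm", "body": {
  "steps": [
    {"tx":0.0,"ty":0.0,"tz":0.0,"yaw":0.0},
    {"tx":0.0,"ty":0.0,"tz":0.0,"yaw":0.0},
    {"tx":0.0,"ty":0.0,"tz":0.0,"yaw":0.0},
    {"tx":0.0,"ty":0.0,"tz":0.0,"yaw":0.0},
    {"tx":0.0,"ty":0.0,"tz":0.0,"yaw":0.0}
  ],
  "gripper": 2.5,
  "squeeze": 40
}}

```text
clock: 25.88
eef_pos: [0.3972, -0.3199, 0.1909]
eef_rot: [0.082, -0.702, 0.703, -0.083]
contact_force: [-1.4, 1.0, 6.5]
width: 0.0429
```

Request:
{"method": "step_arm", "body": {
  "steps": [
    {"tx":0.0,"ty":0.0,"tz":1.0,"yaw":0.0},
    {"tx":0.0,"ty":0.0,"tz":4.0,"yaw":0.0},
    {"tx":0.0,"ty":0.0,"tz":8.0,"yaw":0.0},
    {"tx":0.0,"ty":0.0,"tz":13.0,"yaw":0.0},
    {"tx":0.0,"ty":0.0,"tz":13.0,"yaw":0.0}
  ]
}}

```text
clock: 26.5
eef_pos: [0.398, -0.3208, 0.3248]
eef_rot: [0.08, -0.699, 0.706, -0.084]
contact_force: [0.5, -1.0, -1.5]
width: 0.043
```

```bash
python3 look.py w9.png | head -1
```

```text
tcp [ 0.398  -0.3208  0.3248] jaw deg -76.7 clock 26.5
```

View pics/w9.png

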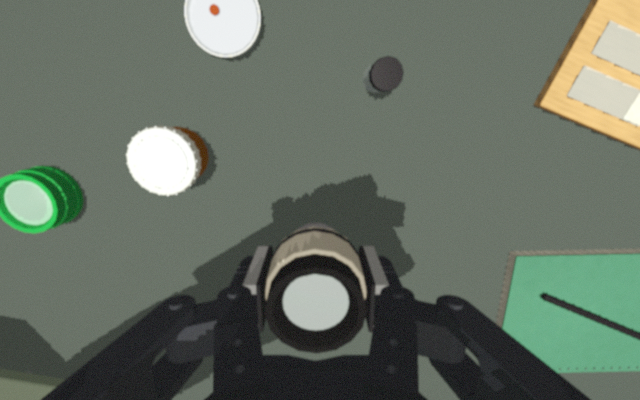

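It is held upright. I'm carrying it to the medium pocket.

Request:
{"method": "step_arm", "body": {
  "steps": [
    {"tx":1.1,"ty":5.2,"tz":0.0,"yaw":0.0},
    {"tx":2.2,"ty":10.4,"tz":0.0,"yaw":0.0},
    {"tx":3.3,"ty":15.6,"tz":0.0,"yaw":0.0},
    {"tx":4.4,"ty":20.8,"tz":0.0,"yaw":0.0},
    {"tx":5.5,"ty":26.0,"tz":0.0,"yaw":0.0},
    {"tx":6.6,"ty":31.2,"tz":0.0,"yaw":0.0},
    {"tx":7.7,"ty":36.4,"tz":0.0,"yaw":0.0},
    {"tx":8.8,"ty":41.6,"tz":0.0,"yaw":0.0},
    {"tx":9.9,"ty":46.8,"tz":0.0,"yaw":0.0},
    {"tx":11.1,"ty":51.6,"tz":0.0,"yaw":0.0},
    {"tx":11.1,"ty":51.6,"tz":-3.0,"yaw":0.0},
    {"tx":11.1,"ty":51.6,"tz":-3.0,"yaw":0.0}
  ]
}}

```text
clock: 28.05
eef_pos: [0.5052, 0.1967, 0.2851]
eef_rot: [0.086, -0.702, 0.703, -0.079]
contact_force: [-1.1, -0.8, -1.7]
width: 0.0428
```

Request:
{"method": "step_arm", "body": {
  "steps": [
    {"tx":0.0,"ty":0.0,"tz":-3.0,"yaw":0.0},
    {"tx":0.0,"ty":0.0,"tz":-6.0,"yaw":0.0},
    {"tx":0.0,"ty":0.0,"tz":-6.5,"yaw":0.0},
    {"tx":0.0,"ty":0.0,"tz":-6.5,"yaw":0.0},
    {"tx":0.0,"ty":0.0,"tz":-6.5,"yaw":0.0}
  ]
}}

```text
clock: 28.68
eef_pos: [0.5086, 0.1966, 0.2261]
eef_rot: [-0.081, 0.702, -0.702, 0.083]
contact_force: [0.6, 0.6, -1.3]
width: 0.0431
```

Request:
{"method": "step_arm", "body": {
  "steps": [
    {"tx":0.0,"ty":0.0,"tz":-0.6,"yaw":0.0},
    {"tx":0.0,"ty":0.0,"tz":-1.2,"yaw":0.0},
    {"tx":0.0,"ty":0.0,"tz":-1.6,"yaw":0.0},
    {"tx":0.0,"ty":0.0,"tz":-1.9,"yaw":0.0},
    {"tx":0.0,"ty":0.0,"tz":-2.1,"yaw":0.0},
    {"tx":0.0,"ty":0.0,"tz":-2.2,"yaw":0.0},
    {"tx":0.0,"ty":0.0,"tz":-2.2,"yaw":0.0}
  ]
}}

```text
clock: 29.55
eef_pos: [0.5078, 0.1966, 0.2029]
eef_rot: [0.082, -0.702, 0.702, -0.082]
contact_force: [-1.8, -0.5, 2.5]
width: 0.043
```

Request:
{"method": "step_arm", "body": {
  "steps": [
    {"tx":0.0,"ty":0.0,"tz":-0.1,"yaw":0.0},
    {"tx":0.0,"ty":0.0,"tz":-0.15,"yaw":0.0},
    {"tx":0.0,"ty":0.0,"tz":-0.15,"yaw":0.0}
  ]
}}

```text
clock: 29.92
eef_pos: [0.5079, 0.1967, 0.2028]
eef_rot: [0.082, -0.702, 0.702, -0.082]
contact_force: [-5.6, -1.5, 12.8]
width: 0.0433
```

Contact came at the expected height. I'm releasing, rising and backing off to look.

Request:
{"method": "step_arm", "body": {
  "steps": [
    {"tx":0.0,"ty":0.0,"tz":0.1,"yaw":0.0},
    {"tx":0.0,"ty":0.0,"tz":0.15,"yaw":0.0},
    {"tx":0.0,"ty":0.0,"tz":0.2,"yaw":0.0},
    {"tx":0.0,"ty":0.0,"tz":0.5,"yaw":0.0},
    {"tx":0.0,"ty":0.0,"tz":3.0,"yaw":0.0},
    {"tx":0.0,"ty":0.0,"tz":8.0,"yaw":0.0},
    {"tx":0.0,"ty":0.0,"tz":14.0,"yaw":0.0},
    {"tx":-5.0,"ty":4.0,"tz":16.0,"yaw":0.0},
    {"tx":-8.0,"ty":5.0,"tz":17.0,"yaw":0.0},
    {"tx":-8.0,"ty":5.0,"tz":17.0,"yaw":0.0},
    {"tx":-8.0,"ty":5.0,"tz":17.0,"yaw":0.0}
  ],
  "gripper": 6.5
}}

```text
clock: 31.3
eef_pos: [0.428, 0.2465, 0.371]
eef_rot: [0.082, -0.702, 0.702, -0.082]
contact_force: [0.1, -0.2, -0.6]
width: 0.0646
```

```bash
cat > chk.py <<'E'
from h import *
im,d,s=grab('wrist'); save('w10.png',im)
grab('scene'); grab('side')
def at(n,c,zlo,R=.04):
    im,d,P=world(n); m=(d>0)&(np.hypot(P[...,0]-c[0],P[...,1]-c[1])<R)&(P[...,2]>zlo)&(P[...,2]<.1)
    p=P[m]
    if len(p)<20: return None
    zt=np.percentile(p[:,2],95); t=p[p[:,2]>zt-.006]
    A=np.c_[t[:,:2],np.ones(len(t))]; return np.round([zt,*np.mean([t[:,:2].min(0),t[:,:2].max(0)],0)],4)
for k,c,z in (('wide',(.508,.197),.03),('slim',(.5825,.318),.03),('aux',(.4846,.294),.03),('slider',(.606,.22),.027),('loupe',(.628,-.315),.03),('jar',(.401,-.193),.03)):
    print(k,[(n,at(n,c,z)) for n in ('wrist','scene','side')])
print(r.state()['contact_force'])
E
python3 chk.py
```

```text
wide [('wrist', array([0.0699, 0.5076, 0.1968])), ('scene', array([0.0709, 0.5093, 0.1976])), ('side', array([0.0696, 0.5068, 0.1938]))]
slim [('wrist', array([0.0615, 0.5705, 0.3152])), ('scene', array([0.0631, 0.5835, 0.3185])), ('side', array([0.0619, 0.5806, 0.3147]))]
aux [('wrist', array([0.0441, 0.484 , 0.294 ])), ('scene', array([0.0455, 0.485 , 0.2952])), ('side', array([0.0443, 0.4831, 0.2927]))]
slider [('wrist', array([0.0351, 0.5863, 0.2155])), ('scene', array([0.0368, 0.6075, 0.2198])), ('side', array([0.0353, 0.6056, 0.2161]))]
loupe [('wrist', None), ('scene', array([ 0.0525,  0.6287, -0.314 ])), ('side', array([ 0.0522,  0.6266, -0.3171]))]
jar [('wrist', None), ('scene', array([ 0.0438,  0.4045, -0.1912])), ('side', array([ 0.0433,  0.4002, -0.1941]))]
[ 0.55652192 -0.09269196 -0.08910969]
```

View pics/w10.png

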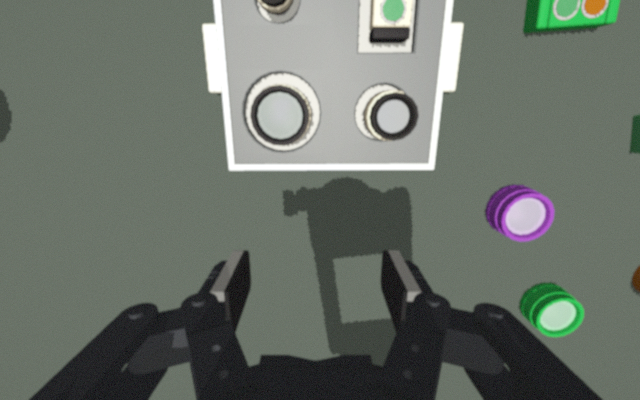

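All four items are seated at the right heights (tops at 70, 62, 44 and 35 mm), centred and upright. The loupe and jar haven't moved, and the gripper is clear. I'm handing the job in.

```bash
python3 -c "from bench import r; print(r.close_job())"
```

```text
the job is handed in; nothing more can be done
None
```

All four accessories are in their own pockets in the tray, and I handed the job in at about 31 s of the 120 s allowed. I lowered each one until the wrist felt the pocket floor before opening the fingers. The hand-in gives no verdict.

- **Seating:** the last depth check had the tops at 70, 62, 44 and 35 mm (wide eyepiece, slim eyepiece, lens, slider). Each is within about 1 mm of what it should be on the pocket floor.
- **Centring:** each is within about 5 mm of its pocket centre in the scene and side views. The last wrist view was further off for the slim eyepiece and slider only because both were cut off at the picture edge.
- **Loupe and jar:** both stand upright, within a few mm of where they were at the start. That is inside the roughly 1 cm by which the cameras disagree.
- **Arm:** it ended about 8 cm back from the tray and well above it, touching nothing.

No check failed. My first move call was refused because its rows left out the yaw value, so nothing moved.

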